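# Show a sample bottle to the inspection camera

## Task

Start the inspection camera by pressing the red button on the yellow box fully down and letting it come up again. Then take the orange-capped sample bottle out of the rack and hold it upright in the air in front of the camera, with the middle of its white label at lens height, 100 mm in front of the lens (over the white ring on the base plate) and squarely facing the lens; finish while still holding it there, still. Do not bump the camera stand, and leave the two other bottles in the rack and everything else on the bench as they are.

Things in the scene. Friction and masses are not known exactly. Their poses are not given: they have to be found in the camera images.
- start (a joint): the red spring push button, pressed straight down: 0 is up, 0.006 (6 mm) is fully down, which takes about 5 N; it springs back by itself
- start_top (a point): centre of the top face of the red button (28 mm across). The button stands in a black housing on a fixed yellow box, 75 x 75 x 30 mm, that can be anywhere between rack and camera
- rack: fixed aluminium block, 60 (x) x 250 (y) x 45 mm high (top face 45 mm above the bench), with three square pockets 30 x 30 mm, 33 mm deep, in one row along its y axis at -85, 0 and +85 mm; origin: centre of its underside. Each pocket holds a bottle; which is where varies
- sample: the bottle to show: square amber bottle, 28 x 28 mm, flat sides, body 74 mm high, orange round cap, 92 mm over all, about 70 g; origin: centre of its underside, z up. Stands loosely in a pocket, underside 12 mm above the bench, top 41 mm of its body clear of the rack. White label on its +x side, facing the rack's +x; a white bar on the cap points to the label's side. Grip its bare y sides
- label (a point): centre of the sample's white label (22 x 32 mm), on the +x side: 14.5 mm in x and 53 mm up from the bottle's origin
- label_ahead (a point): imaginary point 100 mm straight out from the label's centre: lies at the lens when the bottle is shown rightly
- blue_sample: same bottle with a blue cap, in the rack, to be left there; origin: centre of its underside
- green_sample: same bottle with a green cap, in the rack, to be left there; origin: centre of its underside
- station: fixed camera stand: black base plate 240 (x) x 110 (y) x 12 mm, white box camera (56 mm wide, top 178 mm above the bench) on a short post at its -x end, looking level along the stand's +x. A white ring on the plate lies straight below the focus point. Nothing stands on the plate between lens and ring; origin: centre of the plate's underside
- lens (a point): centre of the lens's front face: 150 mm above the bench, at x = -10 mm in the stand's frame; the lens looks along the stand's +x
- focus (a point): the point in the air 100 mm in front of the lens, at lens height (150 mm above the bench), at x = +90 mm in the stand's frame: the label's centre belongs here
- red_box: red plastic slide box, 80 x 110 x 52 mm high, loose bystander; origin: centre of its underside
- beaker: clear plastic beaker, 70 mm wide, 90 mm high, loose bystander; origin: centre of its underside
- tape: green ring (tape core), 90 mm across, 19 mm high, lying flat, loose bystander; origin: centre of its underside

How it is judged:
By the outcome, as a careful person would: the job done as asked, in the order asked, and still so for the second after the job is handed in, while the arm keeps its last pose, push and grip.
It also fails if it takes over 61 s, if anything falls off the work surface, if the arm or the gripper's body presses on something with over 40 N, if the wrist force passes 120 N, or if a joint passes its speed limit or range.

## Robot

A 7-joint arm with a two-finger parallel gripper is mounted at the origin on the work surface. World frame = base frame: x ahead of the robot, y to its left, z up, the work surface at z = 0. Lengths are in m, angles in rad, forces in N, time in s.
With the tool pointing down it reaches from about 0.425 to 0.825 m from the base axis. Payload 3.6 kg.
Tool frame: the origin (TCP) lies on the centre line of the jaws, within the pads' length; the fingertips stand 25 mm ahead of it and the grasp point (between the pads) lies 6 mm ahead of it (ctrl.tips_ahead is the z of the fingertips in the tool frame, in m); z points along the fingers, y is the direction in which the jaws open and shut (so a half turn about z gives the same grasp; the last joint's range is limited). The gripper opens to 93 mm and grips with 3 to 60 N. Pads are 15 mm wide; open, the fingers measure 128 mm over their backs; the gripper's body (75 mm by 188 mm) begins 65 mm behind the grasp point.
Start: joints at [1.101, 0.615, -0.013, 1.423, 0.008, 1.103, -0.04], TCP at [0.279, -0.587, 0.244] pointing down, gripper open.
Joint ranges: [-3.12, 3.12], [-0.3, 2.06], [-1.34, 1.32], [0.26, 2.42], [-1.36, 4.5], [0.01, 1.98], [-2.84, 2.84]. Speed limits (rad/s): [2.79, 2.79, 3.14, 3.14, 3.14, 3.14, 3.14].

## Interface

Orientations are given as a 3x3 rotation matrix whose columns are the frame's x, y, z axes.
In Python, from plant import monitor, cams, ticket, ctrl gives the robot as it stands.
- The arm moves only by the shell command python3 -m handwheel 'ROWS' [FORCE]. ROWS is a JSON object of lists of equal length, an entry for each row: "grip": the closure, from 0 (fully open) to 1 (shut); "slide": the shift along the world's x, y, z in units of 40 mm (1.0 is 40 mm), a list of three; "turn": the turn, a rotation vector about the world's x, y, z in units of 45 degrees (1.0 is 45 degrees), a list of three. A call has 1 to 12 rows; each row shifts and turns the pose as measured when the row begins; what a row does not reach is not made up. A row lasts 1/8 s, in which the tool goes at most 62.5 mm and 10.7 degrees, less where a joint would pass 70% of its speed; a pose out of reach is approached as far as the arm can. A call with a number of a shift or a turn outside -1 to 1 is refused whole. A call with a gripper value outside its range is refused whole. The fingers move at their own pace and stop on an object; FORCE is the grip in N (left out, the last holds). Time passes only in rows, so rows that do not move let the fingers close. It gives the time, the measured TCP pose, the force and the opening at its end, in the units of the state.
- monitor.get_state(): the state, without advancing time (a new reading comes with each control period).
- cams.snapshot(name): name is "scene" or "top"; returns a dict with "img" (480x640x3 uint8, red, green, blue), "range_z" (480x640 float32, m along the optical axis (not along the pixel's ray), 0 where there is no reading), "camera_matrix" (3x3 intrinsics, pixels), "T" (4x4, takes a point from camera to world coordinates). Camera axes: x right, y up, looking along -z (the intrinsics and any distortion apply to the point x, -y, -z); pixel columns grow to the right and rows downward; lengths in m; the calibration is good to about 2 mm. A picture is of the moment at which its call begins.
- ticket.finish_job(): hands the job in, once; it reports no verdict.
The state is a dict: "time_s": time; "q": joint angles; "dq": joint speeds; "joint_efforts": joint torques, N m; "eef_pos": TCP position; "orientation": TCP orientation; "force": force on the tool from outside, world axes, zero at the start; "wrist_torque": the same for the moment, N m; "opening": opening from 0.0 (shut) to 1.0 (fully open).
Only numpy, scipy, OpenCV 4.12 (cv2) and the standard library are available. Lean on these libraries where they do the work, as an engineer would, in place of code of your own. Each camera call takes 0.05 s, during which the arm holds its last target. There are 200 camera calls.

## Working session

There is one attempt and no reset: what is moved stays moved. The work goes in short steps, Python scripts to look and compute and a shell command to move; the robot and the scene stay as the last step left them, time stands still between calls to the robot, and variables do not carry over. Pictures are saved under pics/ and viewed, about 8 in all and at most 12, crops included, and the job is handed in when it is done.

```bash
mkdir -p pics; ls; python3 - <<'E'
from plant import monitor,cams,ctrl
import cv2,numpy as np
s=monitor.get_state();print(s['time_s'],s['eef_pos'],s['orientation'],s['opening'],ctrl.tips_ahead)
for n in('scene','top'):
    c=cams.snapshot(n);np.savez('%s0.npz'%n,**c)
    cv2.imwrite('pics/%s0.png'%n,c['img'][...,::-1]);print(n,c['camera_matrix'],c['T'],[k for k in c])
E
```

```text
pics
0.0 [ 0.27879141 -0.58638063  0.24250502] [[ 9.03106976e-01  4.29414173e-01 -1.12146953e-03]
 [ 4.29415635e-01 -9.03104151e-01  2.25915350e-03]
 [-4.26912544e-05 -2.52183384e-03 -9.99996819e-01]] 0.9996350429452059 0.025
scene [[497.66198496   0.         322.05460842]
 [  0.         497.66198496 233.80965925]
 [  0.           0.           1.        ]] [[-0.41312942 -0.53026992  0.74036335  1.32471228]
 [ 0.91062232 -0.23202601  0.34195163  0.3567833 ]
 [-0.00954311  0.81546168  0.57873239  0.70098249]
 [ 0.          0.          0.          1.        ]] ['img', 'range_z', 'camera_matrix', 'T']
top [[536.66397731   0.         326.91725048]
 [  0.         536.66397731 243.495162  ]
 [  0.           0.           1.        ]] [[-0.00187899  0.98646554 -0.16395797  0.38533362]
 [-0.99994278 -0.0035801  -0.0100804   0.0125802 ]
 [-0.01053095  0.16392964  0.98641582  1.13742525]
 [ 0.          0.          0.          1.        ]] ['img', 'range_z', 'camera_matrix', 'T']
```

View pics/scene0.png

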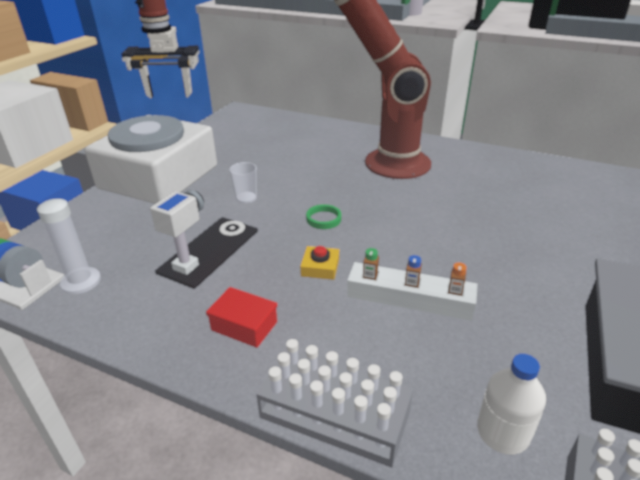

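View pics/top0.png

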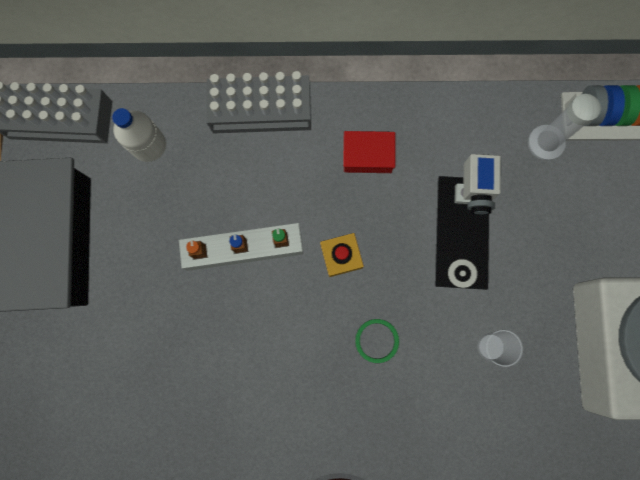

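The scene view shows the labels facing world +x, orange cap at about (459,268), and the button at (320,252). In the top view the orange cap is at (194,248), the button at (342,253), the ring at (462,273) and the lens at (481,205), looking down the image (world -x). The red box, beaker and tape are clear of the path.

```bash
cat > h.py <<'E'
import cv2,numpy as np
def load(n): return dict(np.load(f'{n}0.npz'))
def ray(c,u,v):
    K=c['camera_matrix'];d=np.array([(u-K[0,2])/K[0,0],-(v-K[1,2])/K[1,1],-1.])
    return c['T'][:3,3],c['T'][:3,:3]@d
def onz(c,u,v,z):
    o,d=ray(c,u,v);return o+d*(z-o[2])/d[2]
def depth(c,u,v):
    o,d=ray(c,u,v);return o+d*c['range_z'][int(round(v)),int(round(u))]
def cross(rs):
    A=0;b=0
    for o,d in rs:
        d=d/np.linalg.norm(d);P=np.eye(3)-np.outer(d,d);A=A+P;b=b+P@o
    return np.linalg.solve(A,b)
def blob(c,lo,hi,box,largest=True):
    hsv=cv2.cvtColor(c['img'],cv2.COLOR_RGB2HSV);m=cv2.inRange(hsv,lo,hi)
    k=np.zeros_like(m);x0,y0,x1,y1=box;k[y0:y1,x0:x1]=m[y0:y1,x0:x1]
    cs,_=cv2.findContours(k,cv2.RETR_EXTERNAL,cv2.CHAIN_APPROX_NONE)
    return max(cs,key=cv2.contourArea)
def cen(ct):
    M=cv2.moments(ct);return M['m10']/M['m00'],M['m01']/M['m00']
E
python3 - <<'E'
from h import *
np.set_printoptions(precision=4,suppress=True)
t=load('top');s=load('scene')
R=((0,150,80),(6,255,255))
bt=blob(t,*R,(325,235,360,272));bs=blob(s,*R,(305,240,335,265))
print('button',cen(bt),cv2.boundingRect(bt),cen(bs),cv2.boundingRect(bs))
print(' 2view',cross([ray(t,*cen(bt)),ray(s,*cen(bs))]),'depth',depth(t,*cen(bt)),depth(s,*cen(bs)))
y=blob(t,(15,120,80),(30,255,255),(310,225,370,285));r=cv2.minAreaRect(y)
print('yellow',r,[onz(t,*p,.03) for p in cv2.boxPoints(r)])
for nm,lo,hi,b1,b2 in(('orange',(5,150,80),(16,255,255),(180,235,210,262),(445,255,472,282)),('blue',(105,120,60),(125,255,255),(225,230,250,256),(400,248,425,270)),('green',(50,100,50),(80,255,255),(268,224,292,250),(360,242,382,265))):
    a=blob(t,lo,hi,b1);b=blob(s,lo,hi,b2)
    (u,v),rad=cv2.minEnclosingCircle(a)
    print(nm,cen(a),cv2.boundingRect(a),'2v',cross([ray(t,*cen(a)),ray(s,*cen(b))]),'d',depth(t,*cen(a)),depth(s,*cen(b)),'z.104',onz(t,*cen(a),.104))
w=blob(t,(0,0,150),(179,50,255),(170,215,310,275));r=cv2.minAreaRect(w)
print('rack',r,*[onz(t,*p,.045) for p in cv2.boxPoints(r)])
k=blob(t,(0,0,0),(179,255,45),(425,165,500,300));r=cv2.minAreaRect(k)
print('plate',r,*[onz(t,*p,.012) for p in cv2.boxPoints(r)])
g=blob(t,(0,0,150),(179,60,255),(440,250,485,295));print('ring',cen(g),cv2.boundingRect(g),onz(t,*cen(g),.012),depth(t,*cen(g)))
g=blob(s,(0,0,150),(179,60,255),(215,215,250,242));print('ring s',cen(g),cv2.boundingRect(g),onz(s,*cen(g),.012))
v=[cv2.resize(t['img'][150:300,170:360],None,fx=4,fy=4,interpolation=3),cv2.resize(t['img'][140:300,420:520],None,fx=3.75,fy=3.75,interpolation=3)]
v[0]=cv2.resize(t['img'][215:285,170:370],(800,280),interpolation=3);v[1]=cv2.resize(t['img'][145:300,420:520],(206,320));v2=cv2.resize(s['img'][180:300,150:340],(507,320))
low=np.hstack([v[1],v2,np.zeros((320,87,3),np.uint8)])
cv2.imwrite('pics/crops.png',np.vstack([v[0],low])[...,::-1])
E
```

```text
button (341.43641231593034, 252.40026773761713) (335, 246, 14, 14) (320.0778588807786, 251.00973236009727) (314, 247, 13, 9)
 2view [ 0.5481 -0.0065  0.0469] depth [ 0.5471 -0.006   0.0525] [ 0.5568 -0.003   0.0541]
yellow ((341.404541015625, 254.3921356201172), (36.39484786987305, 35.87952423095703), 75.0685806274414) [array([0.5738, 0.0397, 0.03  ]), array([ 0.5933, -0.0331,  0.03  ]), array([ 0.5189, -0.0518,  0.03  ]), array([0.4999, 0.0202, 0.03  ])]
orange (193.66365007541478, 248.56711915535442) (187, 242, 14, 14) 2v [0.5495 0.288  0.0926] d [0.5479 0.2834 0.1048] [0.5634 0.2906 0.1041] z.104 [0.548  0.2836 0.104 ]
blue (235.72823779193203, 241.47770700636943) (230, 235, 12, 12) 2v [0.5629 0.2023 0.0978] d [0.5614 0.2012 0.106 ] [0.5739 0.2041 0.1063] z.104 [0.5618 0.2016 0.104 ]
green (278.49593495934954, 235.47764227642273) (273, 229, 12, 12) 2v [0.5746 0.118  0.098 ] d [0.5736 0.1181 0.1027] [0.5855 0.1209 0.1066] z.104 [0.5734 0.118  0.104 ]
rack ((239.73928833007812, 245.19699096679688), (27.966856002807617, 120.46186828613281), 81.97276306152344) [0.5759 0.332  0.045 ] [0.6104 0.0849 0.045 ] [0.5522 0.0765 0.045 ] [0.5181 0.3215 0.045 ]
plate ((463.4803161621094, 232.21865844726562), (53.74695587158203, 111.21854400634766), 1.569354772567749) [ 0.4791 -0.2022  0.012 ] [ 0.72   -0.2172  0.012 ] [ 0.7161 -0.333   0.012 ] [ 0.4757 -0.3141  0.012 ]
ring (462.12756052141526, 273.1033519553073) (449, 260, 27, 27) [ 0.5083 -0.2599  0.012 ] [ 0.508  -0.2593  0.0144]
ring s (234.27008547008546, 224.3153846153846) (215, 215, 35, 21) [ 0.4933 -0.2653  0.012 ]
```

View pics/crops.png

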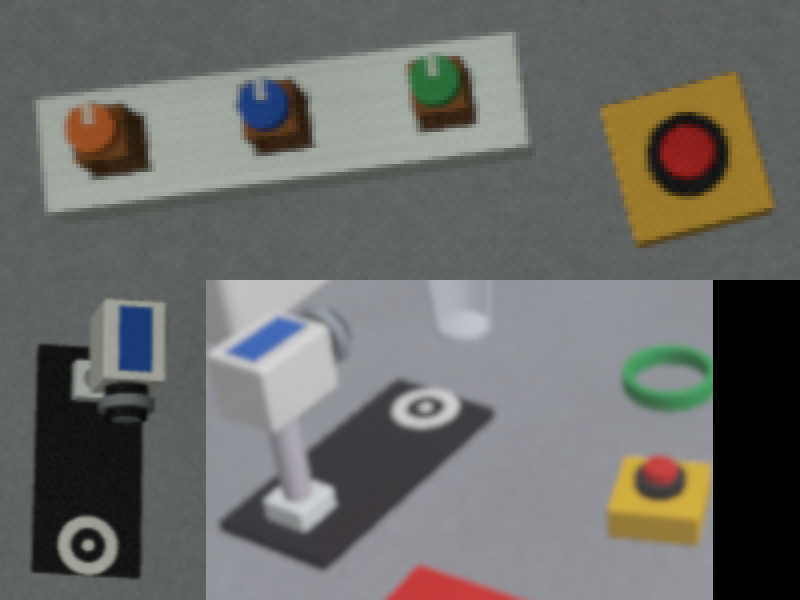

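The crops confirm the layout: white cap bars point to +x, the housing ring stands around the red button, and the plate is slightly skewed. The rack fit gives a yaw of 7.9° with the right size. I'll move to above the button, closing the fingers on the way.

```bash
python3 -m handwheel '{"grip":[0,0,0,0,0,0,0,0,0,0,0,0],"slide":[[0.447,0.967,0],[0.447,0.967,0],[0.447,0.967,0],[0.447,0.967,0],[0.447,0.967,0],[0.447,0.967,0],[0.447,0.967,0],[0.447,0.967,0],[0.447,0.967,0],[0.447,0.967,0],[0.447,0.967,0],[0.447,0.967,0]],"turn":[[0,0,-0.03],[0,0,-0.03],[0,0,-0.03],[0,0,-0.03],[0,0,-0.03],[0,0,-0.03],[0,0,-0.03],[0,0,-0.03],[0,0,-0.03],[0,0,-0.03],[0,0,-0.03],[0,0,-0.03]]}' 20
python3 - <<'E'
from h import *
t=load('top')
hsv=cv2.cvtColor(t['img'],cv2.COLOR_RGB2HSV);V=hsv[...,2].astype(float)
# subpixel plate edges from brightness crossing
def cross1(p,z=.012):
    d=np.diff(p);i=np.argmax(abs(d));w=abs(d[max(i-2,0):i+3]);return (np.arange(max(i-2,0),max(i-2,0)+len(w))+.5)@w/w.sum()
def fit(pts,nm):
    P=np.array([onz(t,u,v,.012)[:2] for u,v in pts],np.float32);l=cv2.fitLine(P,cv2.DIST_HUBER,0,1e-4,1e-4).ravel()
    print(nm,l,np.degrees(np.arctan2(l[1],l[0])));return l
L=[(428+cross1(V[v,428:446]),v) for v in range(185,285)];fit(L,'left')
Rr=[(482+cross1(V[v,482:498]),v) for v in range(225,285)];fit(Rr,'right')
B=[(u,283+cross1(V[283:297,u])) for u in list(range(442,486))];fit(B,'near')
T=[(u,170+cross1(V[170:186,u])) for u in range(441,460)];fit(T,'far')
b=blob(t,(100,130,60),(125,255,255),(460,150,505,200));r=cv2.minAreaRect(b);P=[onz(t,*p,.178) for p in cv2.boxPoints(r)];print('blue panel',r,*P)
c=blob(t,(0,0,130),(179,60,255),(460,150,505,200));r=cv2.minAreaRect(c);print('cam',r,*[onz(t,*p,.178) for p in cv2.boxPoints(r)])
E
```

```text
time_s: 1.6
eef_pos: [0.4927, -0.1085, 0.2372]
orientation: [[0.99, 0.142, -0.008], [0.142, -0.99, 0.008], [-0.007, -0.009, -1.0]]
force: [-0.4, 0.4, -0.0]
opening: 0.999
left [ 0.99803483 -0.06266201  0.5915077  -0.20858884] -3.5926216
right [ 0.9978666  -0.06528616  0.54269797 -0.3161594 ] -3.7432837
near [ 0.06514625  0.99787575  0.47775257 -0.26289177] 86.26475
far [ 0.08852652  0.99607384  0.71904683 -0.24018049] 84.92115
blue panel ((485.5, 173.0), (30.0, 15.0), 90.0) [ 0.70463707 -0.25833144  0.178     ] [ 0.70448723 -0.28607762  0.178     ] [ 0.64709012 -0.28306664  0.178     ] [ 0.64722117 -0.25558102  0.178     ]
cam ((484.0, 173.5), (39.0, 30.0), 90.0) [ 0.71246664 -0.24202519  0.178     ] [ 0.71216184 -0.29759118  0.178     ] [ 0.63757774 -0.29354274  0.178     ] [ 0.63783372 -0.23865408  0.178     ]
```

```bash
python3 -m handwheel '{"grip":[1,1,1,1,1,1,1,1,1,1],"slide":[[0.45,0.85,0],[0.45,0.85,0],[0.4,0.8,-0.5],[0,0,-0.8],[0,0,-0.8],[0,0,-0.8],[0,0,-0.5],[0,0,0],[0,0,0],[0,0,0]],"turn":[[0,0,0],[0,0,0],[-0.01,-0.01,0],[0,0,0],[0,0,0],[0,0,0],[0,0,0],[0,0,0],[0,0,0],[0,0,0]]}' 20
```

```text
time_s: 2.85
eef_pos: [0.5464, 0.0014, 0.0964]
orientation: [[0.988, 0.152, -0.001], [0.152, -0.988, 0.003], [-0.0, -0.003, -1.0]]
force: [0.5, 0.8, 0.5]
opening: 0.012
```

```bash
python3 -m handwheel '{"grip":[1,1,1,1],"slide":[[0.02,-0.19,0],[0,0,-0.3],[0,0,0],[0,0,0]],"turn":[[0,0,0],[0,0,0],[0,0,0],[0,0,0]]}'; python3 - <<'E'
from plant import cams
import cv2
s=cams.snapshot('scene')['img'];cv2.imwrite('pics/p1.png',cv2.resize(s[130:300,220:400],(636,600),interpolation=3)[...,::-1])
E
```

```text
time_s: 3.35
eef_pos: [0.5482, -0.0073, 0.0851]
orientation: [[0.988, 0.151, 0.002], [0.151, -0.988, 0.003], [0.003, -0.003, -1.0]]
force: [0.3, -0.4, 0.2]
opening: 0.005
```

View pics/p1.png

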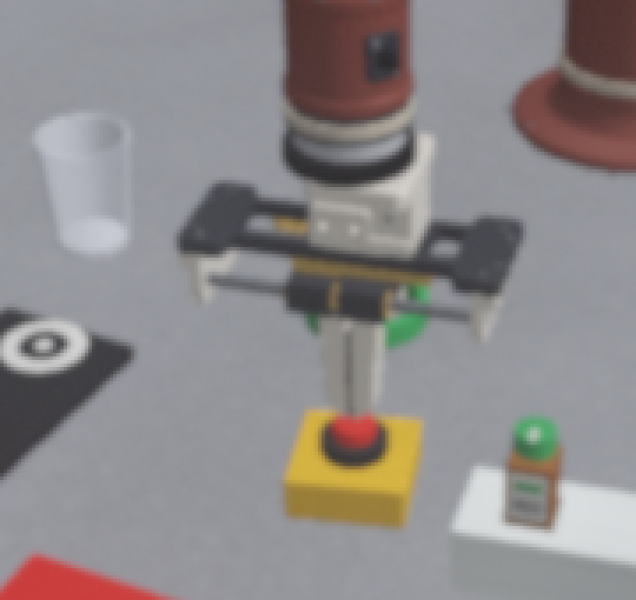

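The picture (4th viewed) shows the closed, tapered tips centred just above the button at about (352,415) in the crop. I'll go down in small steps.

```bash
for i in 1 2 3; do python3 -m handwheel '{"grip":[1,1],"slide":[[0,0,-0.1],[0,0,0]],"turn":[[0,0,0],[0,0,0]]}' | egrep 'eef|force'; done
```

```text
eef_pos: [0.548, -0.0069, 0.0808]
force: [-0.0, -0.9, 0.1]
eef_pos: [0.5484, -0.0068, 0.0768]
force: [-1.1, -0.3, 2.0]
eef_pos: [0.5485, -0.0068, 0.0731]
force: [0.0, 0.6, 4.0]
```

```bash
for i in 1 2; do python3 -m handwheel '{"grip":[1,1],"slide":[[0,0,-0.06],[0,0,0]],"turn":[[0,0,0],[0,0,0]]}' | egrep 'eef|force'; done
```

```text
eef_pos: [0.5485, -0.0068, 0.0715]
force: [-1.5, -0.3, 4.3]
eef_pos: [0.5485, -0.0068, 0.0718]
force: [-1.6, -0.4, 4.6]
```

```bash
for i in 1 2; do python3 -m handwheel '{"grip":[1],"slide":[[0,0,-0.12]],"turn":[[0,0,0]]}' | egrep 'eef|force'; done;  python3 -m handwheel '{"grip":[1,1],"slide":[[0,0,-0.2],[0,0,-0.2]],"turn":[[0,0,0],[0,0,0]]}' | egrep 'eef|force'
```

```text
eef_pos: [0.5487, -0.0068, 0.0706]
force: [-11.6, -0.1, 46.5]
eef_pos: [0.5486, -0.0068, 0.0707]
force: [-10.3, -0.1, 43.0]
eef_pos: [0.5487, -0.0068, 0.0703]
force: [-15.9, -0.6, 61.6]
```

The button hit a hard stop 7 to 8 mm below first contact at over 40 N, so it is fully down. Now I'll release it, go to the bottle with the fingers part-opened, and look.

```bash
python3 -m handwheel '{"grip":[1,1,1,1,0.3,0.3,0.3,0.3,0.3,0.3,0.3,0.3],"slide":[[0,0,0.5],[0,0,1],[0,0,1],[0,0.5,0.5],[0,0.98,0],[0,0.98,0],[0,0.98,0],[0,0.98,0],[0,0.98,0],[0,0.98,0],[0,0.98,0],[0,0,0]],"turn":[[0,0,0],[0,0,0],[0,0,0],[0,0,0],[0,0,-0.01],[0,0,0],[0,0,0],[0,0,0],[0,0,0],[0,0,0],[0,0,0],[0,0,0]]}' 20; python3 - <<'E'
from plant import cams
from h import *
s=cams.snapshot('scene');t=cams.snapshot('top')
b=blob(t,(0,150,80),(6,255,255),(325,235,360,272));print('btn top',cen(b),depth(t,*cen(b)))
b=blob(s,(0,150,80),(6,255,255),(305,240,335,265));print(cen(b),cv2.boundingRect(b))
cv2.imwrite('pics/p2.png',cv2.resize(s['img'][130:310,290:490],(666,600),interpolation=3)[...,::-1])
E
```

```text
time_s: 6.65
eef_pos: [0.5467, 0.2956, 0.1924]
orientation: [[0.99, 0.139, 0.011], [0.139, -0.99, 0.002], [0.011, -0.0, -1.0]]
force: [0.0, -0.1, 1.0]
opening: 0.701
btn top (341.37786259541986, 252.4083969465649) [ 0.54694216 -0.00582816  0.05353656]
(320.0778588807786, 251.00973236009727) (314, 247, 13, 9)
```

View pics/p2.png

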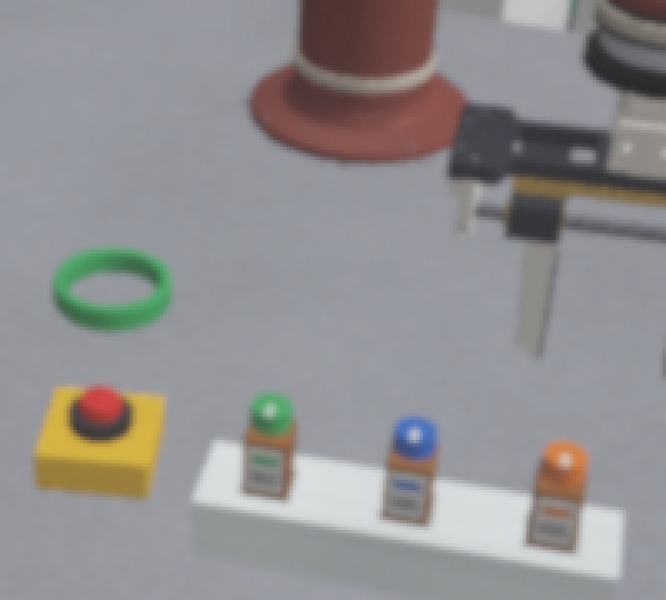

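The button is back up, with the same centroid as before. The gripper is above the orange bottle, which stands at (558,480) in the crop, and the other bottles are untouched. I'll correct the offset and go down.

```bash
python3 -m handwheel '{"grip":[0.3,0.3,0.3,0.3,0.3],"slide":[[0.08,-0.24,0],[0,0,-0.6],[0,0,-0.6],[0,0,-0.2],[0,0,0]],"turn":[[-0.0025,0.014,0],[0,0,0],[0,0,0],[0,0,0],[0,0,0]]}'
```

```text
time_s: 7.38
eef_pos: [0.5559, 0.2686, 0.1361]
orientation: [[0.993, 0.118, 0.002], [0.118, -0.993, -0.011], [0.001, 0.011, -1.0]]
force: [0.2, 1.3, 0.1]
opening: 0.702
```

```bash
python3 -m handwheel '{"grip":[0.3,0.3,0.3],"slide":[[0,0,0],[0,0,0],[0,0,0]],"turn":[[0,0,0],[0,0,0],[0,0,0]]}'
```

```text
time_s: 7.75
eef_pos: [0.5574, 0.2684, 0.1385]
orientation: [[0.993, 0.117, 0.006], [0.117, -0.993, -0.009], [0.005, 0.01, -1.0]]
force: [0.3, 0.1, -0.6]
opening: 0.703
```

```bash
python3 -m handwheel '{"grip":[0.3,0.3,0.3,0.3],"slide":[[-0.09,0.22,0],[-0.09,0.22,0],[0,0,0],[0,0,0]],"turn":[[0.006,0.004,0.013],[0.005,0.004,0.013],[0,0,0],[0,0,0]]}'
```

```text
time_s: 8.25
eef_pos: [0.5493, 0.2887, 0.139]
orientation: [[0.99, 0.141, 0.0], [0.141, -0.99, 0.002], [0.0, -0.002, -1.0]]
force: [0.2, -0.1, 0.2]
opening: 0.7
```

Good enough in y after a 2 mm nudge. I'll descend gently.

```bash
python3 -m handwheel '{"grip":[0.3,0.3,0.3,0.3,0.3,0.3],"slide":[[0,-0.06,-0.3],[0,0,-0.3],[0,0,-0.3],[0,0,-0.3],[0,0,-0.3],[0,0,0]],"turn":[[0,0,-0.002],[0,0,0],[0,0,0],[0,0,0],[0,0,0],[0,0,0]]}';python3 - <<'E'
from plant import cams
from h import *
s=cams.snapshot('scene')
cv2.imwrite('pics/p3.png',cv2.resize(s['img'][170:310,390:530],(600,600),interpolation=3)[...,::-1])
E
```

```text
time_s: 9.0
eef_pos: [0.5485, 0.2846, 0.073]
orientation: [[0.99, 0.138, -0.003], [0.138, -0.99, -0.001], [-0.003, 0.0, -1.0]]
force: [0.6, -1.0, -0.2]
opening: 0.701
```

View pics/p3.png

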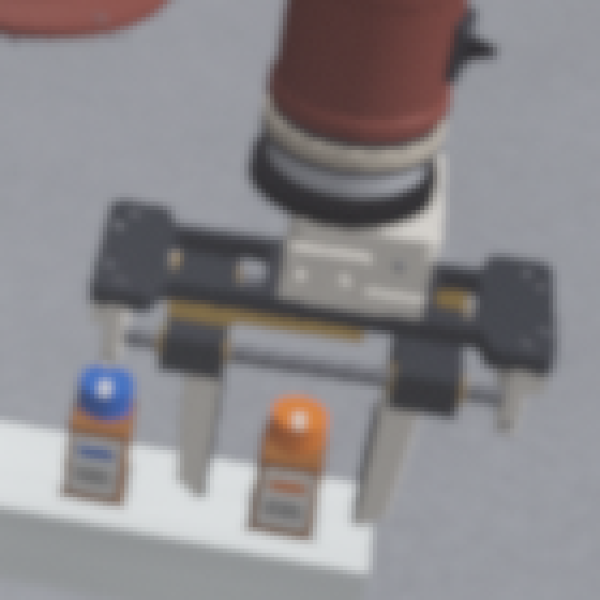

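The fingers straddle the orange bottle evenly, with their tips just above the rack. I'll close.

```bash
python3 -m handwheel '{"grip":[0.3,0.9,0.9,0.9,0.9,0.9,0.9,0.9],"slide":[[0.02,0,0.06],[0,0,0],[0,0,0],[0,0,0],[0,0,0],[0,0,0],[0,0,0],[0,0,0]],"turn":[[0,0,0],[0,0,0],[0,0,0],[0,0,0],[0,0,0],[0,0,0],[0,0,0],[0,0,0]]}' 25
```

```text
time_s: 10.05
eef_pos: [0.551, 0.2855, 0.0781]
orientation: [[0.99, 0.138, 0.002], [0.138, -0.99, 0.002], [0.002, -0.002, -1.0]]
force: [0.2, 0.1, 0.5]
opening: 0.303
```

```bash
python3 -m handwheel '{"grip":[0.9,0.9,0.9,0.9,0.9,0.9,0.9,0.9,0.9,0.9],"slide":[[0,0,0.2],[0,0,0.3],[0,0,0.3],[0,0,0.3],[0,0,0.4],[0,0,0.4],[0,0,0.4],[0,0,0.4],[0,0,0.2],[0,0,0]],"turn":[[0,0,0],[0,0,0],[0,0,0],[0,0,0],[0,0,0],[0,0,0],[0,0,0],[0,0,0],[0,0,0],[0,0,0]]}' 25
```

```text
time_s: 11.3
eef_pos: [0.5513, 0.2856, 0.2042]
orientation: [[0.99, 0.138, 0.005], [0.138, -0.99, 0.003], [0.005, -0.003, -1.0]]
force: [-0.2, 0.2, -0.3]
opening: 0.3
```

```bash
python3 -m handwheel '{"grip":[0.9,0.9,0.9,0.9,0.9,0.9,0.9,0.9,0.9,0.9,0.9,0.9],"slide":[[0,-0.3,0],[-0.13,-0.6,0],[-0.13,-0.8,0],[-0.13,-0.8,0],[-0.13,-0.8,0],[-0.13,-0.8,0],[-0.13,-0.8,0],[-0.13,-0.8,0],[-0.13,-0.8,0],[-0.13,-0.8,0],[-0.13,-0.6,0],[0,-0.3,0]],"turn":[[0,0.005,0],[0,0,-0.02],[0,0,-0.02],[0,0,-0.02],[0,0,-0.02],[0,0,-0.02],[0,0,-0.02],[0,0,-0.02],[0,0,-0.02],[0,0,-0.02],[0,0,-0.02],[0,0,0]]}'
```

```text
time_s: 12.8
eef_pos: [0.4892, -0.0642, 0.1961]
orientation: [[0.999, -0.033, -0.019], [-0.033, -0.999, -0.005], [-0.019, 0.005, -1.0]]
force: [0.1, 0.5, -0.9]
opening: 0.298
```

```bash
python3 -m handwheel '{"grip":[0.9,0.9],"slide":[[0,0,0],[0,0,0]],"turn":[[0,0,0],[0,0,0]]}'
```

```text
time_s: 13.05
eef_pos: [0.4891, -0.0641, 0.1957]
orientation: [[0.999, -0.033, -0.02], [-0.033, -0.999, -0.004], [-0.02, 0.005, -1.0]]
force: [-0.2, 0.4, -0.9]
opening: 0.298
```

```bash
python3 -m handwheel '{"grip":[0.9,0.9,0.9,0.9,0.9,0.9,0.9,0.9,0.9,0.9],"slide":[[0,-0.3,0],[0,-0.6,0],[0,-0.8,-0.1],[0,-0.8,-0.1],[0,-0.8,-0.1],[0,-0.6,-0.1],[0,-0.4,-0.1],[0,-0.2,-0.1],[0,0,0],[0,0,0]],"turn":[[0.003,-0.013,0],[0.002,-0.012,0],[0,0,-0.01],[0,0,-0.01],[0,0,-0.01],[0,0,-0.01],[0,0,0],[0,0,0],[0,0,0],[0,0,0]]}'
```

```text
time_s: 14.3
eef_pos: [0.4904, -0.2457, 0.1707]
orientation: [[0.999, -0.051, 0.004], [-0.051, -0.999, 0.002], [0.003, -0.003, -1.0]]
force: [0.3, 0.7, -0.8]
opening: 0.301
```

```bash
python3 -m handwheel '{"grip":[0.9,0.9,0.9,0.9],"slide":[[0.035,-0.16,-0.1],[0.035,-0.16,-0.09],[0,0,0],[0,0,0]],"turn":[[0,0.004,-0.009],[0.002,0,-0.009],[0,0,0],[0,0,0]]}'; python3 - <<'E'
from plant import cams
from h import *
s=cams.snapshot('scene');t=cams.snapshot('top')
np.savez('scene1.npz',**s);np.savez('top1.npz',**t)
a=cv2.resize(s['img'][120:300,140:290],(500,600),interpolation=3);b=cv2.resize(t['img'][140:300,440:515],(281,600),interpolation=3)
cv2.imwrite('pics/p4.png',np.hstack([a,b])[...,::-1])
E
```

```text
time_s: 14.8
eef_pos: [0.4942, -0.2576, 0.1628]
orientation: [[0.998, -0.063, 0.001], [-0.063, -0.998, 0.005], [0.001, -0.005, -1.0]]
force: [0.5, 0.1, -1.1]
opening: 0.301
```

View pics/p4.png

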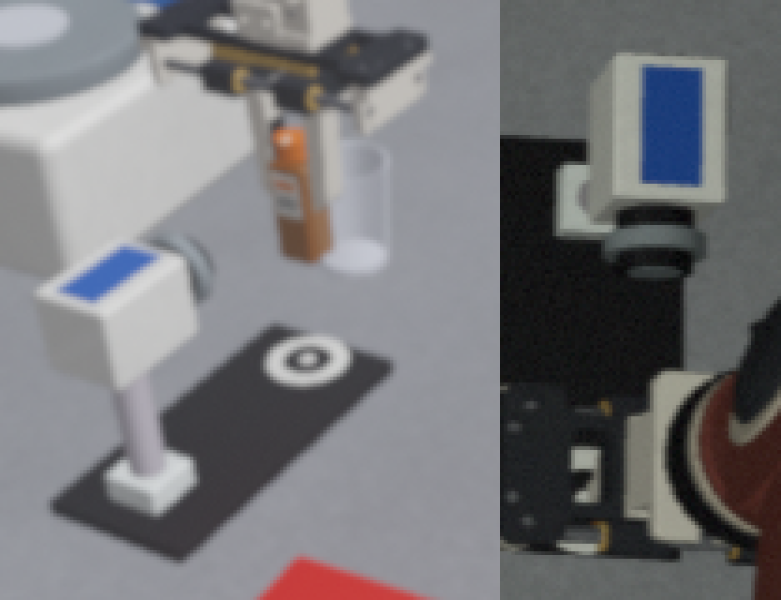

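The bottle hangs upright over the plate, label towards the lens, and nothing touches the stand (left crop: label about (288,195), ring (308,360)). Next I'll check the label position numerically against the ring in the same camera.

```bash
python3 - <<'E'
from h import *
np.set_printoptions(precision=4,suppress=True)
t0=load('top');s0=load('scene');s=dict(np.load('scene1.npz'))
K=s['camera_matrix']
g=blob(s,(0,0,140),(179,45,255),(205,212,262,245));e=cv2.fitEllipse(g);print('ring s1',cen(g),cv2.boundingRect(g),e[0],onz(s,*e[0],.012))
g=blob(s0,(0,0,140),(179,45,255),(205,205,262,245));e=cv2.fitEllipse(g);print('ring s0',cv2.boundingRect(g),onz(s0,*e[0],.012))
# amber body + label now
m=blob(s,(5,120,40),(18,255,255),(215,150,245,205));print('body',cv2.boundingRect(m))
def label(c,box):
    # hull of amber+label = bottle; label= low saturation in hull
    x0,y0,x1,y1=box;h=cv2.cvtColor(c['img'],cv2.COLOR_RGB2HSV)[y0:y1,x0:x1]
    print(h[...,1]);print(h[...,2]); 
label(s,(218,164,242,190))
n=np.array([.998,-.0645,0])
for nm,(u,v) in(('label guess',(226.4,178.5)),):
    o,d=ray(s,u,v);P=np.array([.508,-.2595,.15]);k=((P-o)@n)/(d@n);print(nm,o+d*k, 'onz .15',onz(s,u,v,.15))
P=np.array([.508,-.2595,.15,1]);p=np.linalg.inv(s['T'])@P;print('focus px',K[0,2]-K[0,0]*p[0]/p[2],K[1,2]+K[1,1]*p[1]/p[2])
for P in([.508,-.2595,.012],[.547,-.006,.0525]):
    p=np.linalg.inv(s['T'])@np.r_[P,1];print(P,'px',K[0,2]-K[0,0]*p[0]/p[2],K[1,2]+K[1,1]*p[1]/p[2])
E
```

```text
ring s1 (237.33067658519306, 223.2672688629118) (205, 212, 57, 33) (237.48170471191406, 225.28265380859375) [ 0.4937 -0.2558  0.012 ]
ring s0 (205, 205, 57, 40) [ 0.4781 -0.2673  0.012 ]
body (222, 159, 10, 13)
[[ 11  13  13  28  77 124 129 132 148 164 172 170 154 109  52  19  13  13
   10  10  11  11   8   3]
 [ 13  13  13  23  66 128 150 155 163 170 173 171 158 117  63  24  13  11
   12  10  11  10   8   3]
 [ 11  13  13  23  58 117 148 157 164 168 171 171 159 123  72  31  15  13
   12  10  11   9   8   4]
 [ 11  13  17  31  64 116 147 155 162 166 168 169 158 123  73  31  13  11
   12  11  11  11   8   4]
 [  8  19  33  58  95 129 148 152 155 160 161 161 147 114  64  28  15  11
   12  12  10  11   8   4]
 [  8  21  43  82 116 138 144 147 152 152 151 144 132 104  59  26  13  13
   12  12  11  10   9   5]
 [  8  19  40  68  91 112 124 133 139 142 144 134 122 100  62  28  13  13
   12  11  11  10   9   5]
 [  6  17  30  38  45  57  72  89 103 118 127 129 121  98  66  30  15  13
   12  11  10   9   9   5]
 [  4  11  21  27  26  24  30  39  52  65  84 111 117 101  68  34  17  13
   12  
[... 3910 characters left out ...]
21 125 132 136 140 143
  145 148 154 165 180 186]
 [155 155 153 147 130 112 101 100 102 103 106 108 112 120 129 135 140 143
  145 147 153 164 179 186]
 [154 154 153 147 131 114 102  97  98  99 100 100 104 115 127 135 139 142
  144 146 152 163 177 185]
 [154 153 152 148 133 117 102  98  97  97  98  98 102 113 125 134 138 142
  144 146 150 160 173 185]
 [154 153 153 150 137 121 105  98  97  98  98  98 101 111 124 133 137 141
  143 145 149 158 170 183]]
label guess [ 0.508  -0.259   0.1493] onz .15 [ 0.509  -0.2582  0.15  ]
focus px 226.1723870631725 178.19091219154313
[0.508, -0.2595, 0.012] px 233.01924165288239 227.97575943309974
[0.547, -0.006, 0.0525] px 320.7241973501584 248.7329356049115
```

The label centre is at about (225.7,178.3) px and the focus point projects to (226.2,178.2), so they agree within about 1 px (2 mm). Next is a last 1 mm nudge in y, then settle and check.

```bash
python3 -m handwheel '{"grip":[0.9,0.9,0.9,0.9,0.9,0.9],"slide":[[0,-0.02,0.01],[0,0,0],[0,0,0],[0,0,0],[0,0,0],[0,0,0]],"turn":[[0.005,0,0],[0,0,0],[0,0,0],[0,0,0],[0,0,0],[0,0,0]]}'; python3 - <<'E'
from plant import cams,monitor
from h import *
s=cams.snapshot('scene');t=cams.snapshot('top');t0=load('top');s0=load('scene')
print(abs(monitor.get_state()['dq']).max())
for nm,lo,hi,b in(('blue',(105,120,60),(125,255,255),(225,230,250,256)),('green',(50,100,50),(80,255,255),(268,224,292,250)),('redbox',(0,150,80),(6,255,255),(330,120,410,180)),('tape',(50,100,50),(80,255,255),(345,310,410,370)),('cam',(100,130,60),(125,255,255),(460,150,505,200))):
    print(nm,cen(blob(t0,lo,hi,b)),cen(blob(t,lo,hi,b)))
print('beaker diff',cv2.absdiff(s['img'],s0['img'])[185:200,240:256].max())
E
```

```text
time_s: 15.65
eef_pos: [0.4942, -0.2583, 0.1636]
orientation: [[0.998, -0.062, 0.001], [-0.062, -0.998, 0.009], [0.001, -0.009, -1.0]]
force: [0.2, 0.1, -0.5]
opening: 0.299
0.0012788986124127062
blue (235.72823779193203, 241.47770700636943) (235.72823779193203, 241.47770700636943)
green (278.49593495934954, 235.47764227642273) (278.4899598393574, 235.53614457831324)
redbox (368.6315348057031, 149.51383841207715) (368.61867636867635, 150.9102564102564)
tape (376.8548611111111, 340.6069444444444) (376.8595271210014, 340.5778859527121)
cam (485.42402826855124, 173.12014134275617) (485.3981810992487, 173.12178726769474)
beaker diff 21
```

My last tilt correction had the wrong sign (0.5° tilt now), so I'll undo it. I'll also check the red box's 1.4 px shift.

```bash
python3 -m handwheel '{"grip":[0.9,0.9,0.9,0.9,0.9,0.9],"slide":[[0,0,0],[0,0,0],[0,0,0],[0,0,0],[0,0,0],[0,0,0]],"turn":[[-0.012,0,0],[0,0,0],[0,0,0],[0,0,0],[0,0,0],[0,0,0]]}'; python3 - <<'E'
from plant import cams
from h import *
t=cams.snapshot('top');s=cams.snapshot('scene')
for c in(load('top'),t): print(cv2.boundingRect(blob(c,(0,150,150),(6,255,255),(330,120,410,180))))
for c in(load('scene'),s): 
    b=blob(c,(0,150,80),(6,255,255),(195,280,290,350));print(cen(b),cv2.boundingRect(b))
E
```

```text
time_s: 16.5
eef_pos: [0.4942, -0.2582, 0.1636]
orientation: [[0.998, -0.062, 0.001], [-0.062, -0.998, -0.001], [0.001, 0.001, -1.0]]
force: [0.0, 0.1, -0.7]
opening: 0.3Traceback (most recent call last):
  File "<stdin>", line 4, in <module>
  File "h.py", line 19, in blob
    return max(cs,key=cv2.contourArea)
ValueError: max() iterable argument is empty
```

```bash
python3 - <<'E'
from plant import cams,ticket
from h import *
t=cams.snapshot('top');s=cams.snapshot('scene')
for c in(load('top'),t):
    b=blob(c,(0,150,60),(8,255,255),(330,120,410,180));print(cen(b),cv2.boundingRect(b))
r=[]
for c in(load('scene'),s): 
    b=blob(c,(0,150,80),(6,255,255),(195,280,290,350));r.append(cen(b));print(cen(b),cv2.boundingRect(b))
if np.hypot(*np.subtract(*r))<.5: print(ticket.finish_job())
E
```

```text
(368.91416454622555, 151.28625954198472) (344, 131, 51, 42)
(368.89767047861073, 151.30944515036) (344, 131, 51, 42)
(243.01125716211658, 315.5755982473879) (207, 288, 69, 58)
(243.00979994593132, 315.5991484184915) (207, 288, 69, 58)
the job is handed in; nothing more can be done
None
```

I pressed the red button down to its hard stop and let it come back up. Then I took the orange-capped bottle out of the rack and am holding it still and upright over the ring, label facing the lens. The job is handed in at about 16.6 s of the 61 s allowed.

**Final position:** The label centre was within about 1 px (roughly 2 mm) of the focus point in the scene camera. I then nudged the tool about 1 mm in y and z and did not repeat that image check. The tool's yaw is −3.6°, against −3.6° to −3.7° for three of the plate's edges. The far edge read about −5°, but it was short and I did not use it. The tilt is about 0.1°, and the grip opening reads 28 mm, which matches the bottle.

**Rest of the bench:** The blue and green caps, the tape, the red box and the camera are at unchanged pixel positions. I only compared the beaker roughly by image difference.

**Checks that disagreed:**
- **Button force:** I pushed the button with up to 62 N at the fingertips for a moment, far more than the 5 N needed. It is below the 120 N wrist limit, but above the 40 N limit, which I took to cover only the arm and gripper body.
- **Tilt correction:** One had the wrong sign and briefly left a 0.5° tilt, which I undid.
- **Red box:** A first check suggested a 1.4 px shift. With a better colour mask in both views it had not moved.
- **Ring in the scene camera:** The automatic fit failed because the mask merged with its surroundings, so I compared the ring by eye there. It agreed within about 1 px.

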